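# Reset the soap draining board to its lowest notch

## Robot

A 6-joint arm with a two-finger parallel gripper is mounted at the origin on the work surface. World frame = base frame: x ahead of the robot, y to its left, z up, the work surface at z = 0. Lengths are in mm, angles in rad, forces in N, time in s.
With the tool pointing down it reaches from about 275 to 1000 mm from the base axis. Payload 8.4 kg.
Tool frame: the origin (TCP) lies on the mounting face of the last link; the fingertips stand 173 mm ahead of it and the grasp point (between the pads) lies 155 mm ahead of it; z points along the fingers, y is the direction in which the jaws open and shut (so a half turn about z gives the same grasp; the last joint's range is limited). The gripper opens to 85 mm and grips with 20 to 120 N. Pads are 22 mm wide; open, the fingers measure 114 mm over their backs; the gripper's body (76 mm by 85 mm) begins 54 mm behind the grasp point. The pads swing forward as they close: fully open they stand 13 mm farther back than shut.
Start: joints at [-1.216, 0.353, 1.633, -0, 1.155, -0.002], TCP at [218.298, -585.641, 404.681] pointing down, gripper open.
Joint ranges: [-2.63, 2.63], [-0.92, 2.1], [0.06, 2.66], [-1.3, 4.44], [0, 2.69], [-3.02, 3.02]. Speed limits (rad/s): [2.22, 2.22, 2.79, 3.14, 3.14, 3.14].

## Interface

Orientations are given as [roll, pitch, yaw] about the fixed x, y, z axes, in that order (R = Rz(yaw) Ry(pitch) Rx(roll)).
In Python, from rig import r, grab_frame, spotter gives the robot as it stands.
- The arm moves only by the tool apply_moves, never from a script. Its argument "motion" is text: rows parted by semicolons, each of 5 numbers parted by spaces: the opening, from -1 (shut) to 1 (fully open), then the shift along the tool's x, y, z as a fraction of full scale, then the turn about the tool's z as a fraction of full scale. In form: hand x y z twist; .... A call has 1 to 20 rows; each row is the pose to reach, as a shift and turn from the pose commanded when the call began, along the tool's axes at that moment, turning the shorter way round; what a row does not reach only later rows make up. Full scale, the value 1, is 1 m for a shift and pi rad for a turn. A row lasts 1/12 s, in which the tool goes at most 41.7 mm and 7.16 degrees, less where a joint would pass 70% of its speed; a pose out of reach is approached as far as the arm can. A call with a number of a shift or a turn outside -1 to 1 is refused whole. A call with a gripper value outside its range is refused whole. The fingers move at their own pace and stop on an object; "squeeze" is the grip in N (left out, the last holds). Time passes only in rows, so rows that repeat a pose let the fingers close. It gives the time, the measured TCP pose, the force and the opening at its end, in the units of the state.
- r.sense(): the state, without advancing time (a new reading comes with each control period).
- grab_frame(name): name is "side" or "top" or "wrist"; returns a dict with "img" (384x512x3 uint8, red, green, blue), "fx", "fy", "cx", "cy" (pixels), "dist_coeffs" ([k1, k2, p1, p2, k3] as OpenCV has them; the pictures are not rectified), "R" (3x3) and "t" (3): a world point X has camera coordinates R X + t. Camera axes: x right, y down, z forward; pixel columns grow to the right and rows downward; lengths in mm; the calibration is good to about 2 mm. A picture is of the moment at which its call begins. There is no depth.
- r.sign_off(): hands the job in, once; it reports no verdict.
Trained networks look in the newest picture that a camera, given by its name, has taken for a name from the list of things; names that differ only in an ending like _2 or _b are one class to them, and where a whole thing is asked for, a point or a joint stands for the part that bears it (a point fixed in the world has none). Each returns a list of dicts, best first, with "conf" (0 to 1); they miss things now and then, are a little off and sometimes report something else, mostly with a low value. They report only what shows in the picture. A call takes as long as a camera call. They do not tell look-alikes from the thing itself.
- spotter.boxes_of(query, camera): "point" ([x, y, z] in mm, in world coordinates, good to about 4 mm: the middle of the surface that is visible of it).
- spotter.place_of(query, camera): "point" ([x, y, z] in mm, in world coordinates, good to about 4 mm: a listed point, or the origin of a listed thing).
The state is a dict: "clock": time; "qpos": joint angles; "qvel": joint speeds; "joint_efforts": joint torques, N m; "eef_pos": TCP position; "tcp_rot": TCP orientation; "contact_force": force on the tool from outside, world axes, zero at the start; "wrist_torque": the same for the moment, N m; "opening": opening from 0.0 (shut) to 1.0 (fully open).
Only numpy, scipy, OpenCV 4.12 (cv2) and the standard library are available. Lean on these libraries where they do the work, as an engineer would, in place of code of your own. Each camera call takes 0.05 s, during which the arm holds its last target.

## Task

The slatted soap draining board is propped too steep on its ratchet. By its tongue handle, lift it past the top until the pawl is thrown off, lower it all the way down so that the pawl comes back, then raise it and leave it propped in its first (lowest) notch; finally take the soap bar from the round wooden dish and set it down flat on the board's slats, not dropping it, and leave the mug, bottle and brush where they stand.

Things in the scene. Friction and masses are not known exactly. Their poses are not given: they have to be found in the camera images.
- board (a joint): tilt of the slatted wooden draining board on its stand, rad: 0 level (fully down), stop at 1.12. Notches at 0.22, 0.44 and 0.66: raised 0.04 or more past one and let down, it rests there. Starts in the second or third. At about 1.0 (go to 1.05 to 1.1) the pawl is thrown off and the board can go down; in the last 0.1 before level a peg tips the pawl back in. Raise slower than 0.8 rad/s
- pawl (a joint): lean of the steel pawl, a 90 mm arm with a weighted head standing on a pivot beside the board (robot's left of it), falling to either side, rad: -0.34 fallen in towards the hinge (catches the board's toothed cheek), -0.21 riding over a tooth, 0 upright, 0.36 thrown off, fallen out towards the robot (board free). Raising too fast makes it bounce off the teeth
- grip (a point): centre of the board's wooden tongue handle, 28 mm wide (along y), 20 mm thick, sticking out 83 mm from the middle of the free edge, which looks towards the robot; 48 mm from the edge, 35 mm from the tongue's end. x from free edge to hinge, y along the hinge line, z out of the upper face. 110 mm above the counter when level. Pinch its sides from above: the board turns between the pads
- hinge (a point): middle of the board's hinge line, at its edge far from the robot, 112 mm above the counter; axes as for grip, turning with the board. The handle's centre lies at (-250, 0, -2) mm in these axes at every tilt. A slow-close damper (1.5 N m s/rad) lets the board sink at about 0.4 rad/s when let go; lifting it by the handle takes about 3 to 6 N
- deck (a point): centre of the upper face of the board's slats; same axes, z square to the face. The slatted face reaches 74 mm to either side of this point along x (at its low end stands a ledge 16 mm high, 80 mm from this point) and 85 mm along y; no rim at the sides
- soap_mid (a point): centre of the cream soap bar, 100 mm long (x) by 58 mm wide (y) by 36 mm high (z), 0.16 kg, rounded edges, lying flat on the dish with its centre 38 mm above the counter
- dish: dark wooden round dish (disc) 160 mm across and 20 mm high, fixed to the counter, to the robot's right of the board; origin in the centre of its underside
- mug: white ceramic mug, 80 mm across, 95 mm high, loose; origin in the centre of its underside. Leave alone
- bottle: amber glass bottle, 64 mm across, 170 mm high, loose; origin in the centre of its underside. Leave alone
- brush: wooden nail brush, 110 x 42 mm, 36 mm high, loose; origin in the centre of its underside. Leave alone
- soap: the soap bar itself; origin in the centre of its underside, axes as for soap_mid
- stand: fixed wooden stand that carries the board and the pawl, 250 mm deep, 200 mm wide; origin in the centre of its foot plate on the counter; the hinge line is 85 mm from it along +x and 112 mm up; x as the board's when level
Mind the look-alikes: they are no part of the job. Leave any orange or yellow look-alike of the soap alone.

How it is judged (in metres and radians):
On the way, in this order (a step that is already met when the one before it is completed fails the run):
1. the board is lifted past its top and the pawl is thrown off (value of joint board above 0.93 rad and value of joint pawl above 0.1 rad), for 0.1 s.
2. the board is lowered all the way down and the pawl is back in (value of joint board below 0.06 rad and value of joint pawl below -0.1 rad), for 0.1 s.
3. the board rests in its first notch, let go (value of joint board between 0.19 and 0.26 rad and value of joint pawl below -0.28 rad and contact force between the fingers and stand below 0.1 N), for 0.3 s.
At the end, for the whole second after the job is handed in: the board rests in its first notch (0.19 to 0.26 rad) with the pawl fallen in (lean below -0.28), and the soap lies still and flat on the slats, its centre within 65 mm of the slats' centre each way along the board and across it, 12 to 24 mm above the face, tilted under 0.12 rad from it (value of joint board between 0.19 and 0.26 rad and value of joint pawl below -0.28 rad and x of soap_mid in the frame of deck between -0.065 and 0.065 m and y of soap_mid in the frame of deck between -0.065 and 0.065 m and z of soap_mid in the frame of deck between 0.012 and 0.024 m and angle between the z axis of soap_mid and the z axis of deck, either way round below 0.12 rad and linear speed of soap below 0.02 m/s); the robot touches nothing.
It fails at once if the soap is dropped or thrown (moving faster than 0.7 m/s out of the fingers) (linear speed of soap above 0.7 m/s and contact force between the fingers and soap below 0.05 N).
It fails at once if the mug, bottle or brush is moved more than 40 mm (distance of any of mug, bottle, brush from where it was at the start of the episode above 0.04 m).
It also fails if it takes over 67 s, if anything falls off the work surface, if the arm or the gripper's body presses on something with over 40 N, if the wrist force passes 120 N, or if a joint passes its speed limit or range.

## Working session

There is one attempt and no reset: what is moved stays moved. The work goes in short steps, Python scripts to look and compute and a tool call to move; the robot and the scene stay as the last step left them, time stands still between calls to the robot, and variables do not carry over. Pictures are saved under pics/ and viewed, and the job is handed in when it is done.

Besides the shell and the picture viewer there is one more tool, called after "Request:" as a command line: name --argument value ..., lists and objects as JSON in quotes. apply_moves: Moves the arm, as the interface text tells. Its arguments: {"type":"object","properties":{"motion":{"type":"string"},"squeeze":{"type":"number"}},"required":["motion"]}

```bash
ls; mkdir -p pics; cat > h.py <<'E'
import numpy as np,cv2
from rig import r,grab_frame,spotter
def snap(n,f):
    g=grab_frame(n); cv2.imwrite('pics/'+f,g['img'][:,:,::-1]); return g
def pix(g,X):
    X=np.asarray(X,float).reshape(-1,1,3); rv=cv2.Rodrigues(np.array(g['R'],float))[0]
    K=np.array([[g['fx'],0,g['cx']],[0,g['fy'],g['cy']],[0,0,1.]])
    return cv2.projectPoints(X,rv,np.array(g['t'],float),K,np.array(g['dist_coeffs'],float))[0][:,0]
def ray(g,uv):
    K=np.array([[g['fx'],0,g['cx']],[0,g['fy'],g['cy']],[0,0,1.]]);R=np.array(g['R']);t=np.array(g['t'])
    p=cv2.undistortPoints(np.array([[uv]],float),K,np.array(g['dist_coeffs'],float))[0,0]
    d=R.T@np.array([p[0],p[1],1]); return -R.T@t, d/np.linalg.norm(d)
def onz(g,uv,z):
    o,d=ray(g,uv); return o+d*(z-o[2])/d[2]
def tri(*gs):
    A=np.zeros((3,3));b=np.zeros(3)
    for g,uv in gs:
        o,d=ray(g,uv);P=np.eye(3)-np.outer(d,d);A+=P;b+=P@o
    X=np.linalg.solve(A,b)
    return X,[np.linalg.norm((np.eye(3)-np.outer(ray(g,uv)[1],ray(g,uv)[1]))@(X-ray(g,uv)[0])) for g,uv in gs]
E
python3 - <<'E'
from h import *
print(r.sense())
for c in ['side','top']:
    g=snap(c,c+'0.png')
    for q in ['grip','hinge','deck','soap_mid','dish','mug','bottle','brush','stand','pawl','soap']:
        print(c,q,[(np.round(d['point']),round(d['conf'],2), np.round(pix(g,d['point'])[0])) for d in spotter.place_of(q,c)][:3])
E
```

```text
pics
{'clock': 0.0, 'qpos': array([-1.21639208e+00,  3.53675716e-01,  1.63411274e+00, -1.69003831e-05,
        1.15517510e+00, -2.38735783e-03]), 'qvel': array([ 0.00176352, -0.00106538,  0.00047563, -0.00112276, -0.00130326,
       -0.00092038]), 'joint_efforts': array([ 3.00652493e-03, -6.05248833e+01, -3.42064977e+01,  9.76349838e-05,
        9.47398221e-03, -9.20619868e-06]), 'eef_pos': array([ 218.22253624, -585.43172241,  403.95344315]), 'tcp_rot': array([-3.14022172e+00,  1.21793391e-05,  3.56798449e-01]), 'contact_force': array([-0.84859379,  0.74348015, -0.20943877]), 'wrist_torque': array([ 0.00789219, -0.00606358,  0.01355492]), 'opening': 1.002683031100207}
side grip [(array([524.,  16., 268.]), 0.61, array([249., 159.]))]
side hinge [(array([717.,  10., 115.]), 0.79, array([191., 193.]))]
side deck [(array([631.,  16., 192.]), 0.57, array([215., 177.])), (array([534., 456.,  -3.]), 0.31, array([225., 337.]))]
side soap_mid [(array([ 415., -125.,   16.]), 0.93, array([284., 198.])), (array([ 259., -267.,   17.]), 0.77, array([327., 178.])), (array([ 436., -281.,   43.]), 0.7, array([281., 167.]))]
side dish [(array([ 440., -291.,   -2.]), 0.96, array([280., 175.]))]
side mug [(array([ 671., -288.,    3.]), 0.76, array([222., 170.])), (array([ 442., -281.,   20.]), 0.23, array([280., 172.]))]
side bottle [(array([536., 456.,  -2.]), 0.6, array([224., 337.]))]
side brush [(array([ 632., -443.,   -2.]), 0.82, array([237., 150.]))]
side stand [(array([637.,  14.,   1.]), 0.57, array([216., 222.]))]Traceback (most recent call last):
  File "<stdin>", line 6, in <module>
ValueError: it knows: bottle, brush, deck, dish, grip, hinge, mug, soap, soap_mid, stand
```

```bash
python3 - <<'E'
from h import *
for c in ['top']:
    g=snap(c,c+'0.png')
    for q in ['grip','hinge','deck','soap_mid','dish','mug','bottle','brush','stand','soap']:
        print(c,q,[(np.round(d['point']),round(d['conf'],2), np.round(pix(g,d['point'])[0])) for d in spotter.place_of(q,c)][:3])
snap('wrist','w0.png')
E
```

```text
top grip [(array([525.,  13., 263.]), 0.61, array([254., 183.]))]
top hinge [(array([725.,  10., 113.]), 0.86, array([257., 129.])), (array([ 628., -441.,    1.]), 0.75, array([385., 165.])), (array([ 670., -290.,   -2.]), 0.41, array([342., 153.]))]
top deck [(array([628.,  18., 193.]), 0.57, array([254., 153.]))]
top soap_mid [(array([ 256., -270.,   22.]), 0.86, array([338., 272.])), (array([ 440., -280.,   36.]), 0.83, array([341., 218.]))]
top dish [(array([ 441., -291.,    1.]), 0.91, array([343., 218.]))]
top mug [(array([ 667., -288.,   -1.]), 0.83, array([342., 154.])), (array([ 439., -296.,   -2.]), 0.33, array([344., 219.]))]
top bottle [(array([532., 456.,   1.]), 0.61, array([130., 190.]))]
top brush [(array([ 629., -440.,   -1.]), 0.9, array([385., 165.]))]
top stand [(array([637.,  17.,  -0.]), 0.65, array([255., 162.]))]
top soap [(array([ 437., -276.,   16.]), 0.92, array([339., 219.])), (array([ 259., -261.,    2.]), 0.92, array([335., 271.])), (array([ 415., -133.,   -1.]), 0.69, array([297., 225.]))]
```

View pics/side0.png

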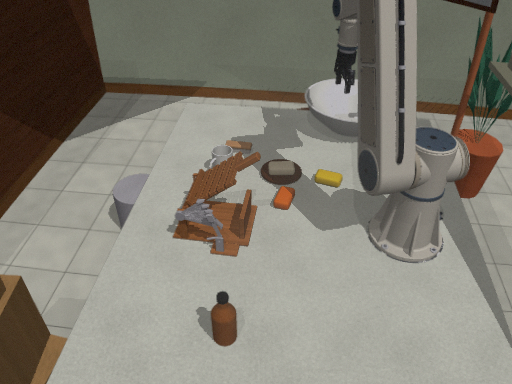

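View pics/top0.png

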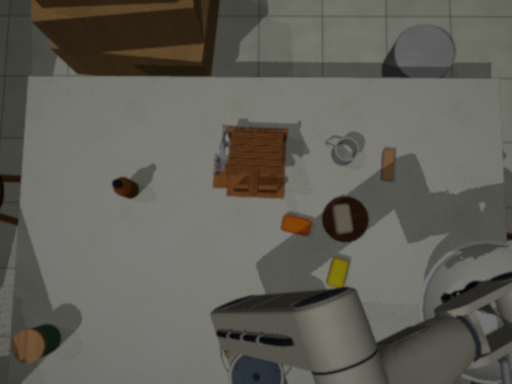

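View pics/w0.png

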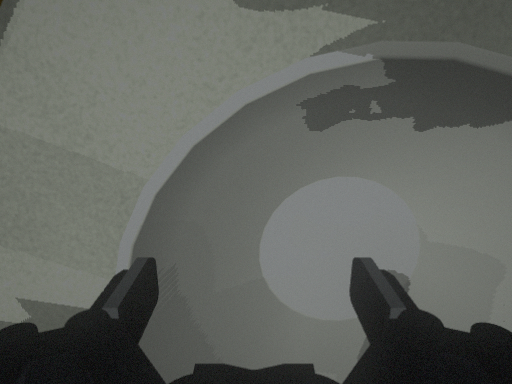

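```bash
cat >> h.py <<'E'
from scipy.spatial.transform import Rotation as Ro
def to(p,yaw=None,s=None):
    """shift/twist fractions from present pose to world TCP p, yaw"""
    s=s or r.sense(); M=Ro.from_euler('xyz',s['tcp_rot'])
    d=M.inv().apply(np.array(p)-s['eef_pos'])/1000
    tw=0
    if yaw is not None:
        T=Ro.from_euler('xyz',[np.pi,0,yaw]); tw=(M.inv()*T).as_rotvec()[2]/np.pi
    return np.round(np.append(d,tw),4)
E
python3 - <<'E'
from h import *
print(to([430,0,580],0.0))
g=grab_frame('wrist');R=np.array(g['R']);s=r.sense();c=-R.T@np.array(g['t'])
M=Ro.from_euler('xyz',s['tcp_rot']).as_matrix();print(M.T@(c-s['eef_pos']),M.T@R.T)
E
```

```text
[ 0.4029 -0.4748 -0.1753  0.1136]
[77.90418643  0.69157082 31.88572108] [[ 3.85884645e-04 -9.51540894e-01 -3.07521997e-01]
 [ 9.99999795e-01  2.10050567e-04  6.04876606e-04]
 [-5.10969657e-04 -3.07522167e-01  9.51540780e-01]]
```

Request:
apply_moves --motion "1 0.403 -0.475 -0.175 0.114;1 0.403 -0.475 -0.175 0.114;1 0.403 -0.475 -0.175 0.114;1 0.403 -0.475 -0.175 0.114;1 0.403 -0.475 -0.175 0.114;1 0.403 -0.475 -0.175 0.114;1 0.403 -0.475 -0.175 0.114;1 0.403 -0.475 -0.175 0.114;1 0.403 -0.475 -0.175 0.114;1 0.403 -0.475 -0.175 0.114;1 0.403 -0.475 -0.175 0.114;1 0.403 -0.475 -0.175 0.114;1 0.403 -0.475 -0.175 0.114;1 0.403 -0.475 -0.175 0.114;1 0.403 -0.475 -0.175 0.114;1 0.403 -0.475 -0.175 0.114;1 0.403 -0.475 -0.175 0.114;1 0.403 -0.475 -0.175 0.114;1 0.403 -0.475 -0.175 0.114;1 0.403 -0.475 -0.175 0.114"

```text
clock: 2.82
eef_pos: [429.6, -0.7, 579.3]
tcp_rot: [3.141, 0.001, -0.002]
contact_force: [-0.4, 0.9, -0.1]
opening: 0.998
```

```bash
python3 - <<'E'
from h import *
print(r.sense())
for c in ['wrist']:
    g=snap(c,c+'1.png')
    for q in ['grip','hinge','deck','stand']:
        print(c,q,[(np.round(d['point']),round(d['conf'],2), np.round(pix(g,d['point'])[0])) for d in spotter.place_of(q,c)][:3])
E
```

```text
{'clock': 2.8167, 'qpos': array([-4.89607363e-03, -9.78736936e-02,  1.77532381e+00, -3.51406283e-04,
        1.46487614e+00,  1.56840030e+00]), 'qvel': array([-0.00740473,  0.00138289, -0.00100401,  0.0024898 ,  0.00023847,
        0.00262839]), 'joint_efforts': array([ 7.03749284e-01, -3.13156235e+01, -3.89651549e+01,  3.14089959e-02,
       -6.17763377e-03, -7.54970592e-03]), 'eef_pos': array([429.62829166,  -0.66265095, 579.29456587]), 'tcp_rot': array([ 3.14124500e+00,  7.34440238e-04, -2.46289722e-03]), 'contact_force': array([-0.41305589,  0.86759471, -0.09647473]), 'wrist_torque': array([-0.07507505,  0.00658168, -0.01054046]), 'opening': 0.9978397696682672}
wrist grip [(array([521.,  16., 261.]), 0.64, array([232.,  70.]))]
wrist hinge []
wrist deck []
wrist stand []
```

View pics/wrist1.png

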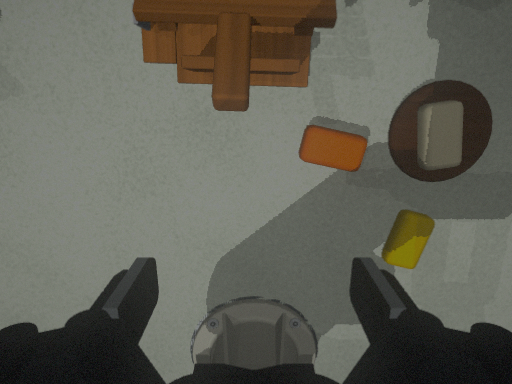

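```bash
python3 - <<'E'
from h import *
g=grab_frame('wrist')
print(pix(g,[495,15,285]),pix(g,[523,15,275]), onz(g,(231.5,103),285),onz(g,(213,108),279),onz(g,(250,110),279),onz(g,(234.5,14),244))
print('stand front edge z~8',onz(g,(177,83),8),onz(g,(308,87),8))
for p in [(418,108),(464,102),(460,168),(416,168),(440,134)]: print('soap',p,onz(g,p,54))
print('dish',pix(g,[440,-291,20]))
print(to([523,15,480],-.03))
E
```

```text
[[231.56873358 105.66773105]] [[231.54219068  66.95523074]] [496.95379514  15.00727919 285.        ] [492.9757599   29.88775857 279.        ] [491.4049663    1.06809722 279.        ] [564.73906141  13.56956857 244.        ]
stand front edge z~8 [514.88840324 115.306337     8.        ] [508.6462831  -85.42688302   8.        ]
soap (418, 108) [ 479.45964063 -236.82140641   54.        ]
soap (464, 102) [ 487.40942246 -300.66290147   54.        ]
soap (460, 168) [ 391.43793151 -313.14689108   54.        ]
soap (416, 168) [ 391.64846473 -246.99154435   54.        ]
soap (440, 134) [ 442.47380193 -274.44059792   54.        ]
dish [[438.79224976 132.68753433]]
[ 0.0931 -0.0156  0.0996  0.0088]
```

Request:
apply_moves --motion "1 0.093 -0.016 0.05 0.009;1 0.093 -0.016 0.06 0.009;1 0.093 -0.016 0.08 0.009;1 0.093 -0.016 0.1 0.009;1 0.093 -0.016 0.13 0.009;1 0.093 -0.016 0.161 0.009;1 0.093 -0.016 0.161 0.009;1 0.093 -0.016 0.161 0.009"

```text
clock: 3.78
eef_pos: [522.7, 15.8, 417.9]
tcp_rot: [3.141, 0.003, -0.03]
contact_force: [-0.3, -1.3, 0.6]
opening: 1.002
```

```bash
python3 - <<'E'
from h import *
g=snap('wrist','wrist2.png');snap('side','side2.png')
E
```

```text
(no output)
```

View pics/wrist2.png

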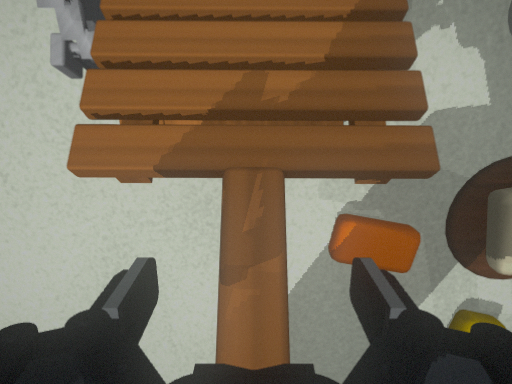

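View pics/side2.png

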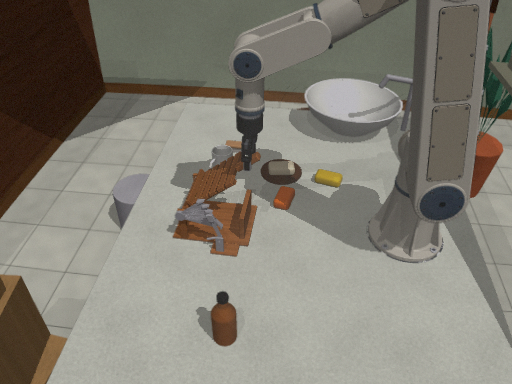

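Request:
apply_moves --motion "-1 0 0 0 0;-1 0 0 0 0;-1 0 0 0 0;-1 0 0 0 0;-1 0 0 0 0;-1 0 0 0 0;-1 0 0 0 0;-1 0 0 0 0" --squeeze 25

```text
clock: 4.55
eef_pos: [523.0, 16.2, 419.0]
tcp_rot: [-3.141, -0.0, -0.03]
contact_force: [-3.9, 1.7, 5.0]
opening: 0.322
```

```bash
python3 - <<'E'
from h import *
s=r.sense();print(s['contact_force'],s['opening'],s['eef_pos'])
# arc: relative to t0=.66 in tool axes (x along board x, z down)
f=lambda t:np.array([-250*np.cos(t)-2*np.sin(t),250*np.sin(t)-2*np.cos(t)])
for t in np.arange(.66,1.11,.03): d=f(t)-f(.66);print(round(t,2),round(d[0]/1000,4),round(-d[1]/1000,4))
E
```

```text
[-3.88122189  1.73929232  5.02258402] 0.3224175947449804 [522.9671665   16.15475917 419.04078165]
0.66 0.0 -0.0
0.69 0.0046 -0.0059
0.72 0.0095 -0.0116
0.75 0.0144 -0.0172
0.78 0.0196 -0.0227
0.81 0.0249 -0.028
0.84 0.0304 -0.0331
0.87 0.036 -0.0381
0.9 0.0418 -0.0429
0.93 0.0477 -0.0475
0.96 0.0537 -0.052
0.99 0.0599 -0.0562
1.02 0.0662 -0.0603
1.05 0.0726 -0.0642
1.08 0.0791 -0.0678
1.11 0.0858 -0.0713
```

Request:
apply_moves --motion "-1 0.005 0 -0.006 0;-1 0.0095 0 -0.0116 0;-1 0.0144 0 -0.0172 0;-1 0.0196 0 -0.0227 0;-1 0.025 0 -0.028 0;-1 0.0304 0 -0.033 0;-1 0.036 0 -0.038 0;-1 0.0418 0 -0.043 0;-1 0.0477 0 -0.0475 0;-1 0.0537 0 -0.052 0;-1 0.06 0 -0.0562 0;-1 0.0662 0 -0.0603 0;-1 0.0726 0 -0.0642 0;-1 0.078 0 -0.067 0;-1 0.078 0 -0.067 0;-1 0.078 0 -0.067 0"

```text
clock: 5.88
eef_pos: [601.6, 13.6, 486.3]
tcp_rot: [3.141, -0.002, -0.03]
contact_force: [-0.4, -0.8, -1.6]
opening: 0.321
```

```bash
python3 - <<'E'
from h import *
s=r.sense();print(s['contact_force'],s['opening'],s['eef_pos'])
for c in ['wrist','side','top']:
    snap(c,c+'3.png')
    for q in ['grip','hinge','deck']:
        print(c,q,[(np.round(d['point']),round(d['conf'],2)) for d in spotter.place_of(q,c)][:2])
import cv2
a=cv2.imread('pics/side3.png');cv2.imwrite('pics/side3z.png',cv2.resize(a[130:270,150:300],None,fx=4,fy=4,interpolation=2))
E
```

```text
[-0.39613546 -0.81068976 -1.60111508] 0.3209593463953267 [601.62397718  13.61376495 486.33792648]
wrist grip [(array([594.,  15., 330.]), 0.73)]
wrist hinge [(array([594.,  16., 332.]), 0.27)]
wrist deck [(array([667.,  14., 224.]), 0.86)]
side grip [(array([601.,  15., 332.]), 0.81)]
side hinge [(array([719.,   8., 115.]), 0.57)]
side deck [(array([668.,  10., 222.]), 0.84)]
top grip [(array([599.,  12., 327.]), 0.42)]
top hinge [(array([ 670., -288.,   -1.]), 0.25)]
top deck []
```

View pics/side3z.png

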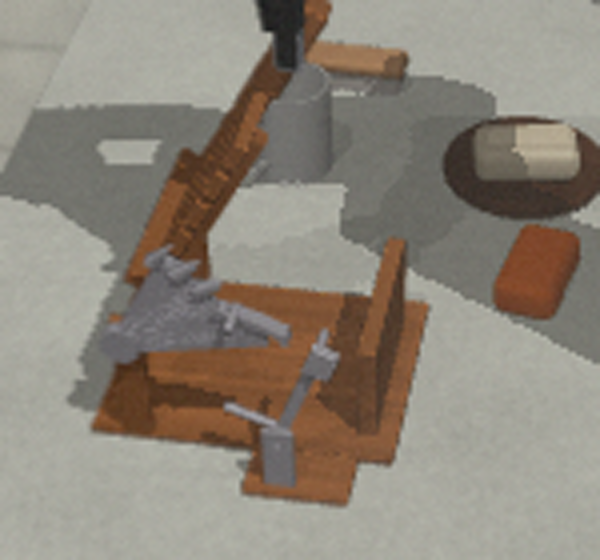

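View pics/wrist3.png

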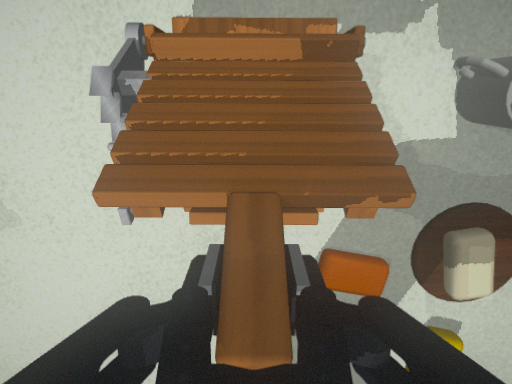

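```bash
python3 - <<'E'
from h import *
f=lambda t:np.array([-250*np.cos(t)-2*np.sin(t),250*np.sin(t)-2*np.cos(t)])
def rows(t0,ts): print(';'.join('-1 %.3f 0 %.3f 0'%((f(t)-f(t0))[0]/1000,-(f(t)-f(t0))[1]/1000) for t in ts))
rows(1.075,1.075-.03*np.arange(1,20))
t1=1.075-.03*19;print(t1)
rows(t1,list(np.arange(t1-.03,0.0,-.03))+[0,-.01])
E
```

```text
-1 -0.007 0 0.004 0;-1 -0.013 0 0.008 0;-1 -0.019 0 0.012 0;-1 -0.025 0 0.016 0;-1 -0.031 0 0.020 0;-1 -0.037 0 0.025 0;-1 -0.043 0 0.030 0;-1 -0.049 0 0.035 0;-1 -0.054 0 0.040 0;-1 -0.059 0 0.045 0;-1 -0.064 0 0.051 0;-1 -0.069 0 0.057 0;-1 -0.074 0 0.062 0;-1 -0.079 0 0.068 0;-1 -0.083 0 0.074 0;-1 -0.087 0 0.080 0;-1 -0.092 0 0.087 0;-1 -0.095 0 0.093 0;-1 -0.099 0 0.100 0
0.505
-1 -0.003 0 0.007 0;-1 -0.007 0 0.013 0;-1 -0.010 0 0.020 0;-1 -0.013 0 0.027 0;-1 -0.015 0 0.034 0;-1 -0.018 0 0.041 0;-1 -0.020 0 0.048 0;-1 -0.022 0 0.056 0;-1 -0.024 0 0.063 0;-1 -0.025 0 0.070 0;-1 -0.027 0 0.078 0;-1 -0.028 0 0.085 0;-1 -0.029 0 0.093 0;-1 -0.030 0 0.100 0;-1 -0.030 0 0.107 0;-1 -0.030 0 0.115 0;-1 -0.030 0 0.121 0;-1 -0.030 0 0.124 0
```

Request:
apply_moves --motion "-1 -0.007 0 0.004 0;-1 -0.013 0 0.008 0;-1 -0.019 0 0.012 0;-1 -0.025 0 0.016 0;-1 -0.031 0 0.020 0;-1 -0.037 0 0.025 0;-1 -0.043 0 0.030 0;-1 -0.049 0 0.035 0;-1 -0.054 0 0.040 0;-1 -0.059 0 0.045 0;-1 -0.064 0 0.051 0;-1 -0.069 0 0.057 0;-1 -0.074 0 0.062 0;-1 -0.079 0 0.068 0;-1 -0.083 0 0.074 0;-1 -0.087 0 0.080 0;-1 -0.092 0 0.087 0;-1 -0.095 0 0.093 0;-1 -0.099 0 0.100 0"

```text
clock: 8.07
eef_pos: [501.5, 16.9, 385.0]
tcp_rot: [-3.141, 0.001, -0.03]
contact_force: [-1.4, 2.0, 2.3]
opening: 0.32
```

Request:
apply_moves --motion "-1 -0.003 0 0.007 0;-1 -0.007 0 0.013 0;-1 -0.010 0 0.020 0;-1 -0.013 0 0.027 0;-1 -0.015 0 0.034 0;-1 -0.018 0 0.041 0;-1 -0.020 0 0.048 0;-1 -0.022 0 0.056 0;-1 -0.024 0 0.063 0;-1 -0.025 0 0.070 0;-1 -0.027 0 0.078 0;-1 -0.028 0 0.085 0;-1 -0.029 0 0.093 0;-1 -0.030 0 0.100 0;-1 -0.030 0 0.107 0;-1 -0.030 0 0.115 0;-1 -0.030 0 0.121 0;-1 -0.030 0 0.122 0;-1 -0.030 0 0.122 0"

```text
clock: 9.65
eef_pos: [472.2, 17.8, 264.4]
tcp_rot: [-3.141, -0.0, -0.03]
contact_force: [-4.8, 4.8, 17.3]
opening: 0.324
```

```bash
python3 - <<'E'
from h import *
s=r.sense();print(s['contact_force'],s['opening'],s['eef_pos'])
for c in ['wrist','side']:
    snap(c,c+'4.png')
    for q in ['grip','hinge','deck']:
        print(c,q,[(np.round(d['point']),round(d['conf'],2)) for d in spotter.place_of(q,c)][:2])
import cv2
a=cv2.imread('pics/side4.png');cv2.imwrite('pics/side4z.png',cv2.resize(a[130:270,150:300],None,fx=4,fy=4,interpolation=2))
E
```

```text
[-4.80695941  4.84853411 17.31137302] 0.3238470077042408 [472.24431643  17.79170909 264.38995978]
wrist grip [(array([469.,  18., 110.]), 0.9)]
wrist hinge []
wrist deck []
side grip [(array([473.,  22., 111.]), 0.97)]
side hinge [(array([720.,   8., 115.]), 0.57)]
side deck [(array([597.,  16., 116.]), 0.84), (array([ 671., -285.,    1.]), 0.2)]
```

View pics/side4z.png

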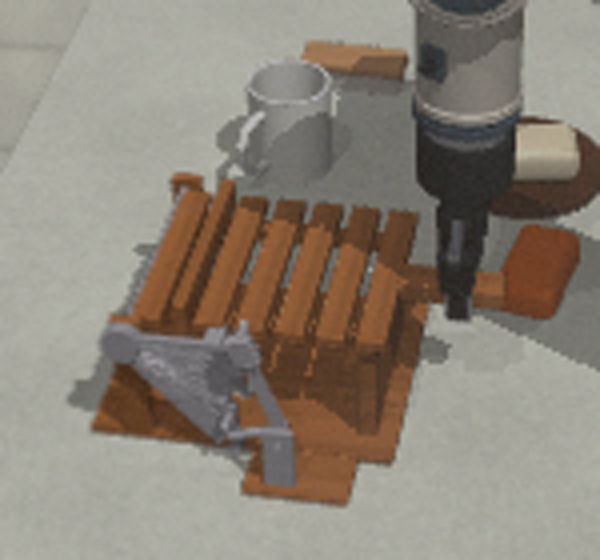

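View pics/wrist4.png

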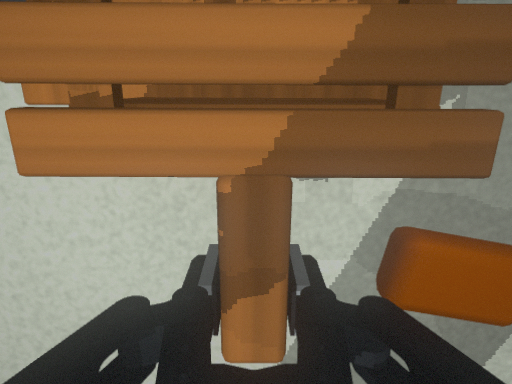

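Request:
apply_moves --motion "-1 0 0 -0.007 0;-1 0 0 -0.015 0;-1 0.001 0 -0.022 0;-1 0.002 0 -0.03 0;-1 0.003 0 -0.037 0;-1 0.004 0 -0.045 0;-1 0.005 0 -0.052 0;-1 0.007 0 -0.06 0;-1 0.009 0 -0.067 0;-1 0.011 0 -0.074 0;-1 0.012 0 -0.079 0;-1 0.012 0 -0.079 0;-1 0.012 0 -0.079 0;-1 0.01 0 -0.072 0;-1 0.008 0 -0.065 0;-1 0.007 0 -0.059 0;-1 0.006 0 -0.055 0;-1 0.006 0 -0.055 0;-1 0.006 0 -0.055 0"

```text
clock: 11.63
eef_pos: [477.8, 17.6, 318.5]
tcp_rot: [-3.141, 0.001, -0.03]
contact_force: [-3.7, 5.0, 7.1]
opening: 0.32
```

```bash
python3 - <<'E'
from h import *
s=r.sense();print(s['contact_force'],s['opening'],s['eef_pos'])
for c in ['side']:
    snap(c,c+'5.png')
    for q in ['grip','hinge','deck']:
        print(c,q,[(np.round(d['point']),round(d['conf'],2)) for d in spotter.place_of(q,c)][:2])
import cv2
a=cv2.imread('pics/side5.png');cv2.imwrite('pics/side5z.png',cv2.resize(a[130:270,150:300],None,fx=4,fy=4,interpolation=2))
E
```

```text
[-3.71705088  5.01831271  7.08250775] 0.32039921580133524 [477.83288342  17.61622562 318.47115425]
side grip [(array([480.,  20., 165.]), 0.76)]
side hinge [(array([720.,   8., 114.]), 0.76)]
side deck [(array([603.,  15., 143.]), 0.78)]
```

View pics/side5z.png

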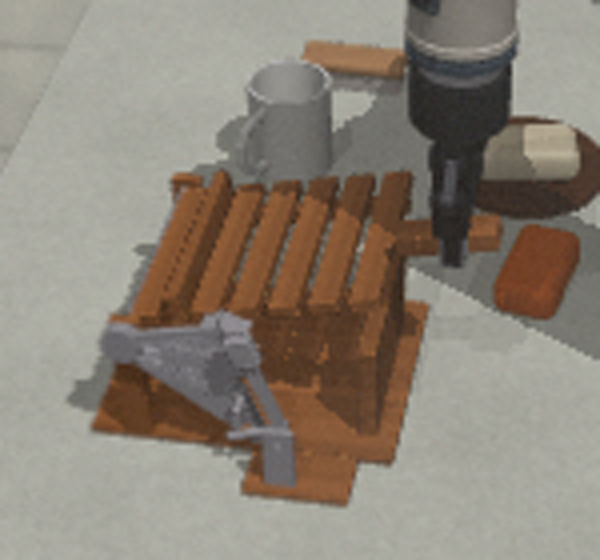

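Request:
apply_moves --motion "1 0 0 -0.001 0;1 0 0 -0.001 0;1 0 0 -0.001 0;1 0 0 -0.001 0;1 0 0 -0.001 0;1 0 0 -0.001 0;1 0 0 -0.03 0;1 0 0 -0.06 0;1 0 0 -0.1 0;1 0 0 -0.14 0;1 -0.03 0 -0.18 0;1 -0.05 0 -0.2 0;1 -0.05 0 -0.2 0;1 -0.05 0 -0.2 0"

```text
clock: 13.0
eef_pos: [427.5, 18.9, 520.4]
tcp_rot: [-3.141, -0.004, -0.029]
contact_force: [-0.7, 0.2, 0.2]
opening: 0.998
```

```bash
python3 - <<'E'
from h import *
s=r.sense();print(s['contact_force'],s['opening'],s['eef_pos'])
for c in ['side','top','wrist']:
    g=snap(c,c+'6.png')
    for q in ['grip','hinge','deck','soap_mid','mug','stand']:
        print(c,q,[(np.round(d['point']),round(d['conf'],2),np.round(pix(g,d['point'])[0])) for d in spotter.place_of(q,c)][:3])
import cv2
a=cv2.imread('pics/side6.png');cv2.imwrite('pics/side6z.png',cv2.resize(a[130:270,150:300],None,fx=4,fy=4,interpolation=2))
E
```

```text
[-0.66597378  0.19364085  0.16472206] 0.9977235256710951 [427.47429289  18.87857393 520.40100088]
side grip [(array([477.,  18., 165.]), 0.9, array([264., 188.])), (array([638.,  13.,  -0.]), 0.39, array([216., 222.]))]
side hinge []
side deck [(array([604.,  17., 145.]), 0.85, array([224., 190.]))]
side soap_mid [(array([ 435., -283.,   41.]), 0.9, array([282., 167.])), (array([ 419., -122.,   18.]), 0.73, array([283., 198.])), (array([ 260., -266.,   14.]), 0.65, array([327., 179.]))]
side mug [(array([ 671., -286.,    1.]), 0.59, array([222., 171.])), (array([601.,  16., 143.]), 0.28, array([225., 190.]))]
side stand [(array([637.,  11.,   1.]), 0.64, array([216., 222.]))]
top grip []
top hinge [(array([724.,   6., 112.]), 0.57, array([258., 130.]))]
top deck [(array([602.,  18., 144.]), 0.88, array([254., 164.]))]
top soap_mid [(array([ 255., -271.,   22.]), 0.97, array([338., 272.])), (array([ 418., -126.,   17.]), 0.66, array([296., 224.])), (array([ 439., -279.,   36.]), 0.63, array([341., 218.]))]
top mug [(array([ 664., -289.,   -2.]), 0.94, array([342., 155.]))]
top stand [(array([640.,  13.,  -3.]), 0.79, array([256., 161.]))]
wrist grip []
wrist hinge []
wrist deck []
wrist soap_mid [(array([ 259., -268.,   16.]), 0.86, array([440., 249.])), (array([ 439., -283.,   36.]), 0.68, array([478., 133.])), (array([ 417., -129.,   20.]), 0.65, array([358., 151.]))]
wrist mug []
wrist stand []
```

View pics/side6z.png

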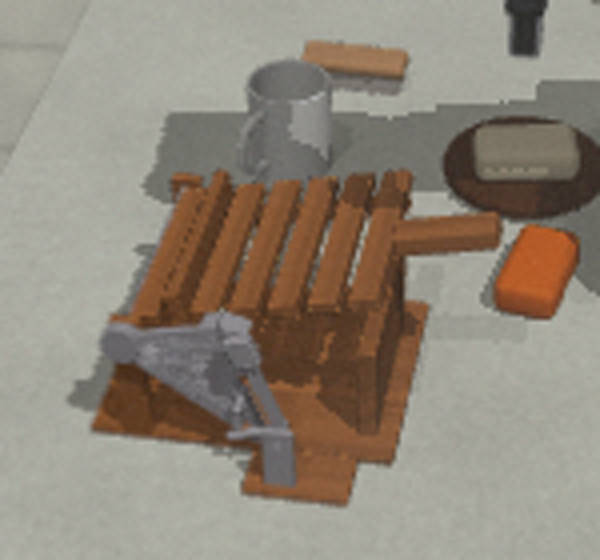

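View pics/wrist6.png

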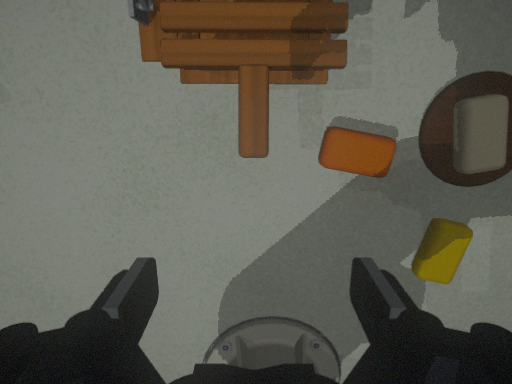

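```bash
python3 - <<'E'
from h import *
print(to([400,-281,440],0.1))
E
```

```text
[-0.0192  0.3006  0.0787 -0.0412]
```

Request:
apply_moves --motion "1 -0.019 0.3 0.079 -0.041;1 -0.019 0.3 0.079 -0.041;1 -0.019 0.3 0.079 -0.041;1 -0.019 0.3 0.079 -0.041;1 -0.019 0.3 0.079 -0.041;1 -0.019 0.3 0.079 -0.041;1 -0.019 0.3 0.079 -0.041;1 -0.019 0.3 0.079 -0.041;1 -0.019 0.3 0.079 -0.041;1 -0.019 0.3 0.079 -0.041;1 -0.019 0.3 0.079 -0.041"

```text
clock: 14.97
eef_pos: [400.2, -280.1, 439.7]
tcp_rot: [-3.141, 0.0, 0.099]
contact_force: [0.5, 0.5, -0.0]
opening: 0.998
```

```bash
python3 - <<'E'
from h import *
g=snap('wrist','wrist7.png');print(r.sense()['tcp_rot'])
print([(np.round(d['point'],1),round(d['conf'],2),np.round(pix(g,d['point'])[0])) for d in spotter.place_of('soap_mid','wrist')])
# segment cream
im=g['img'].astype(int);hsv=cv2.cvtColor(g['img'],cv2.COLOR_RGB2HSV)
print(im[pix(g,[438,-281,56])[0].astype(int)[1],pix(g,[438,-281,56])[0].astype(int)[0]])
E
```

```text
[-3.14135979e+00 -2.68895539e-04  9.95999015e-02]
[(array([ 418.9, -129.1,   19. ]), 0.94, array([124., 128.])), (array([ 436. , -286.5,   37. ]), 0.82, array([262., 129.])), (array([ 259.5, -267.9,   19. ]), 0.66, array([233., 262.]))]
[116 113  94]
```

View pics/wrist7.png

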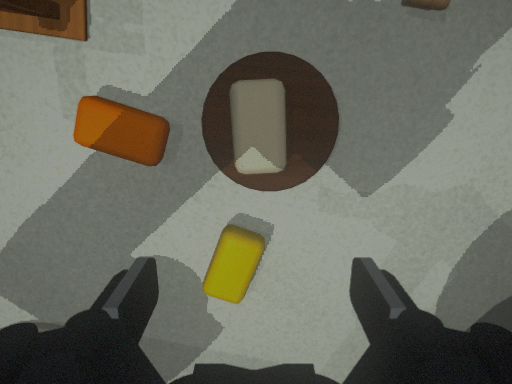

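```bash
python3 - <<'E'
from h import *
g=grab_frame('wrist')
pts=[(231,84),(284,82),(286,166),(235,167)]
P=[onz(g,p,54)for p in pts];print(np.round(P,1))
m=(g['img'].min(2)>75).astype(np.uint8);box=np.zeros_like(m);box[72:185,222:295]=1
# soap vs dark dish: brightness
cc=cv2.connectedComponents(m*box)[1];m2=(cc==cc[115,258]).astype(np.uint8)
c=max(cv2.findContours(m2,0,1)[0],key=cv2.contourArea)[:,0]
W=np.array([onz(g,p,48)[:2] for p in c],np.float32);print(cv2.minAreaRect(W),cv2.contourArea(c))
print(to([437,-281,250],0.1))
E
```

```text
[[ 479.6 -249.8   54. ]
 [ 486.8 -302.5   54. ]
 [ 401.6 -315.8   54. ]
 [ 394.9 -260.9   54. ]]
((437.52117919921875, -282.7589111328125), (98.27237701416016, 55.08366775512695), 7.425559043884277) 4453.0
[0.0361 0.0052 0.1902 0.0002]
```

```bash
python3 - <<'E'
from h import *
print(to([438,-282.5,200],0.135))
E
```

```text
[ 0.0369  0.0067  0.2402 -0.011 ]
```

Request:
apply_moves --motion "1 0.037 0.007 0.03 -0.011;1 0.037 0.007 0.06 -0.011;1 0.037 0.007 0.1 -0.011;1 0.037 0.007 0.14 -0.011;1 0.037 0.007 0.17 -0.011;1 0.037 0.007 0.2 -0.011;1 0.037 0.007 0.22 -0.011;1 0.037 0.007 0.24 -0.011;1 0.037 0.007 0.24 -0.011;1 0.037 0.007 0.24 -0.011;-1 0.037 0.007 0.24 -0.011;-1 0.037 0.007 0.24 -0.011;-1 0.037 0.007 0.24 -0.011;-1 0.037 0.007 0.24 -0.011;-1 0.037 0.007 0.24 -0.011;-1 0.037 0.007 0.24 -0.011;-1 0.037 0.007 0.24 -0.011" --squeeze 25

```text
clock: 16.53
eef_pos: [438.3, -283.9, 201.3]
tcp_rot: [3.14, -0.002, 0.134]
contact_force: [0.0, 3.1, 7.6]
opening: 0.67
```

```bash
python3 - <<'E'
from h import *
s=r.sense();print(s['contact_force'],s['opening'],s['eef_pos'],s['tcp_rot'])
snap('wrist','wrist8.png')
E
```

```text
[0.02810023 3.06592999 7.59099782] 0.6697480941724528 [ 438.340925   -283.92582092  201.31103247] [ 3.14014496e+00 -2.14920937e-03  1.33712447e-01]
```

View pics/wrist8.png

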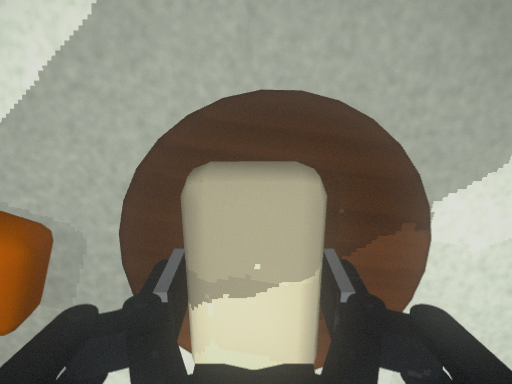

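Request:
apply_moves --motion "-1 0 0 -0.01 0;-1 0 0 -0.03 0;-1 0 0 -0.06 0;-1 0 0 -0.09 0;-1 0 0 -0.12 0;-1 0 0 -0.15 0;-1 0 0 -0.18 0;-1 0 0 -0.21 0;-1 0 0 -0.23 0;-1 0 0 -0.24 0;-1 0 0 -0.24 0"

```text
clock: 17.5
eef_pos: [437.9, -283.9, 442.6]
tcp_rot: [3.138, -0.004, 0.134]
contact_force: [0.2, -0.3, -1.6]
opening: 0.673
```

```bash
python3 - <<'E'
from h import *
s=r.sense();print(s['contact_force'],s['opening'],s['eef_pos'],s['tcp_rot'])
print(to([600,15,440],-.03))
E
```

```text
[ 0.18264603 -0.2801996  -1.59400423] 0.6728404306698402 [ 437.8553229  -283.89474343  442.60300958] [ 3.13836375 -0.00362737  0.13366415]
[ 0.2005 -0.2746  0.0024  0.0521]
```

Distance about 340 mm; ramped at ~30 mm per row.

Request:
apply_moves --motion "-1 0.01 -0.014 0 0.004;-1 0.025 -0.034 0 0.008;-1 0.043 -0.06 0 0.012;-1 0.061 -0.084 0 0.016;-1 0.079 -0.108 0 0.02;-1 0.097 -0.133 0 0.025;-1 0.115 -0.158 0 0.03;-1 0.133 -0.182 0 0.035;-1 0.151 -0.207 0 0.04;-1 0.17 -0.232 0 0.045;-1 0.184 -0.252 0.001 0.05;-1 0.195 -0.267 0.002 0.052;-1 0.2 -0.275 0.002 0.052;-1 0.2 -0.275 0.002 0.052;-1 0.2 -0.275 0.002 0.052"

```text
clock: 18.75
eef_pos: [598.8, 15.3, 436.5]
tcp_rot: [3.141, 0.002, -0.029]
contact_force: [0.4, -0.0, -1.7]
opening: 0.676
```

```bash
python3 - <<'E'
from h import *
s=r.sense();print(s['contact_force'],s['opening'],s['eef_pos'],s['tcp_rot'])
for c in ['side','top','wrist']:
    g=snap(c,c+'9.png')
    for q in ['grip','deck','soap_mid','mug','hinge']:
        print(c,q,[(np.round(d['point']),round(d['conf'],2),np.round(pix(g,d['point'])[0])) for d in spotter.place_of(q,c)][:3])
a=cv2.imread('pics/side9.png');cv2.imwrite('pics/side9z.png',cv2.resize(a[110:250,150:300],None,fx=4,fy=4,interpolation=2))
E
```

```text
[ 0.42105196 -0.04999001 -1.67186832] 0.6764478626866717 [598.79321592  15.27608313 436.54988831] [ 3.14101055e+00  2.09161549e-03 -2.86097593e-02]
side grip []
side deck [(array([603.,  16., 145.]), 0.95, array([225., 190.])), (array([596.,  11., 277.]), 0.59, array([226., 154.]))]
side soap_mid [(array([ 415., -128.,   20.]), 0.77, array([284., 197.])), (array([596.,  13., 274.]), 0.75, array([226., 155.])), (array([ 254., -272.,   18.]), 0.73, array([329., 177.]))]
side mug [(array([ 670., -286.,    1.]), 0.69, array([222., 171.]))]
side hinge [(array([718.,   6., 117.]), 0.58, array([191., 192.]))]
top grip []
top deck [(array([598.,  15., 144.]), 0.69, array([255., 165.])), (array([535., 455.,  -1.]), 0.66, array([131., 189.]))]
top soap_mid [(array([ 417., -125.,   15.]), 0.81, array([295., 224.])), (array([638.,  14.,  -1.]), 0.7, array([256., 161.])), (array([ 256., -270.,   18.]), 0.62, array([338., 272.]))]
top mug [(array([ 666., -289.,   -3.]), 0.76, array([342., 154.]))]
top hinge []
wrist grip []
wrist deck []
wrist soap_mid [(array([ 416., -128.,   18.]), 0.83, array([363., 289.])), (array([602.,  15., 276.]), 0.56, array([252., 269.])), (array([ 255., -267.,   16.]), 0.54, array([450., 380.]))]
wrist mug []
wrist hinge [(array([721.,  12., 111.]), 0.76, array([252.,  30.]))]
```

View pics/side9z.png

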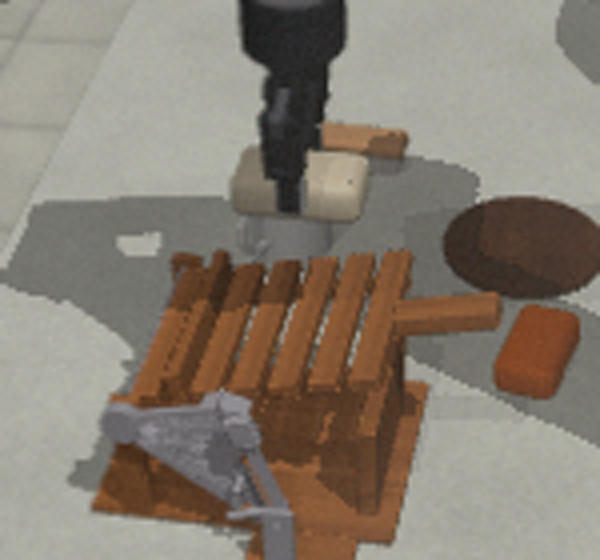

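View pics/wrist9.png

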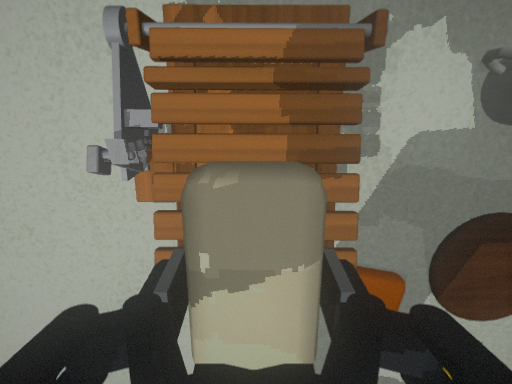

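Request:
apply_moves --motion "-1 0 0 0.015 0;-1 0 0 0.035 0;-1 0 0 0.055 0;-1 0 0 0.07 0;-1 0 0 0.08 0;-1 0 0 0.087 0;-1 0 0 0.09 0;-1 0 0 0.094 0;-1 0 0 0.097 0;-1 0 0 0.1 0;-1 0 0 0.102 0;-1 0 0 0.104 0;-1 0 0 0.104 0" --squeeze 20

```text
clock: 20.73
eef_pos: [600.1, 15.5, 334.7]
tcp_rot: [-3.141, -0.003, -0.03]
contact_force: [1.9, 0.9, 4.8]
opening: 0.673
```

```bash
python3 - <<'E'
from h import *
s=r.sense();print(s['contact_force'],s['wrist_torque'],s['opening'],s['eef_pos'],s['tcp_rot'])
a=snap('side','side10.png')['img'][:,:,::-1];cv2.imwrite('pics/side10z.png',cv2.resize(a[110:250,150:300],None,fx=4,fy=4,interpolation=2))
E
```

```text
[1.89265658 0.86618658 4.80404055] [-0.01749333  0.00182644  0.01607508] 0.6726058214902092 [600.10041093  15.49057057 334.72528611] [-3.14149664e+00 -3.04222641e-03 -2.95671261e-02]
```

View pics/side10z.png

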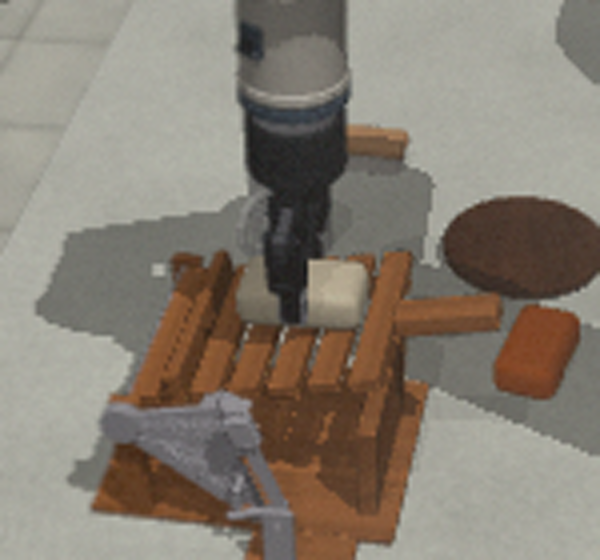

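Request:
apply_moves --motion "-1 0 0 0.001 0;-1 0 0 0.002 0;-1 0 0 0.003 0;-1 0 0 0.004 0;-1 0 0 0.005 0;-1 0 0 0.006 0;-1 0 0 0.007 0;-1 0 0 0.007 0"

```text
clock: 21.45
eef_pos: [601.3, 15.4, 328.7]
tcp_rot: [-3.141, -0.007, -0.03]
contact_force: [7.7, -2.2, 7.1]
opening: 0.674
```

```bash
python3 - <<'E'
from h import *
s=r.sense();print(s['contact_force'],s['wrist_torque'],s['opening'],s['eef_pos'],s['tcp_rot'])
a=snap('side','side11.png')['img'][:,:,::-1];cv2.imwrite('pics/side11z.png',cv2.resize(a[110:250,150:300],None,fx=4,fy=4,interpolation=2))
E
```

```text
[ 7.67702857 -2.16468909  7.09021687] [-0.1024165  -0.79140381  0.03067924] 0.6737473789477644 [601.30421792  15.42411329 328.70734442] [-3.1413866  -0.007243   -0.02962024]
```

View pics/side11z.png

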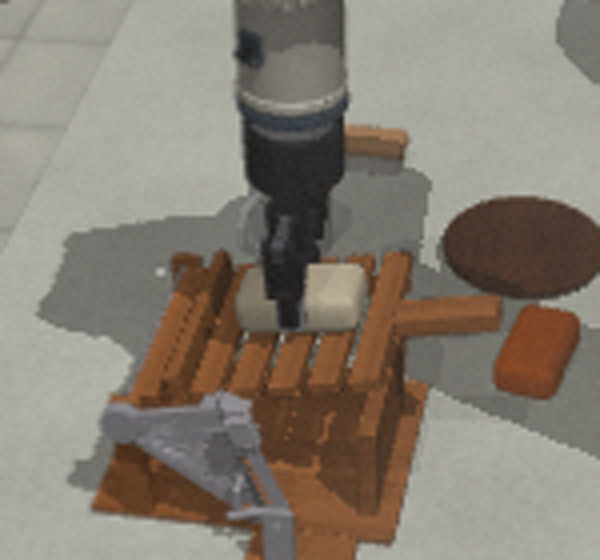

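Request:
apply_moves --motion "-1 0.001 0 0.001 0;-1 0.001 0 0.002 0;-1 0.002 0 0.003 0;-1 0.002 0 0.004 0;-1 0.002 0 0.004 0;-1 0.002 0 0.004 0"

```text
clock: 22.0
eef_pos: [602.9, 15.4, 324.7]
tcp_rot: [-3.141, -0.006, -0.03]
contact_force: [4.2, -0.2, 8.3]
opening: 0.674
```

```bash
python3 - <<'E'
from h import *
s=r.sense();print(s['contact_force'],s['wrist_torque'],s['opening'],s['eef_pos'],s['tcp_rot'])
a=snap('side','side12.png')['img'][:,:,::-1];cv2.imwrite('pics/side12z.png',cv2.resize(a[110:250,150:300],None,fx=4,fy=4,interpolation=2))
E
```

```text
[ 4.16487187 -0.20649043  8.32186418] [ 0.01056932 -0.40974106  0.06337157] 0.6738850316205356 [602.87103929  15.40175209 324.68408214] [-3.14137444 -0.00576023 -0.02961086]
```

View pics/side12z.png

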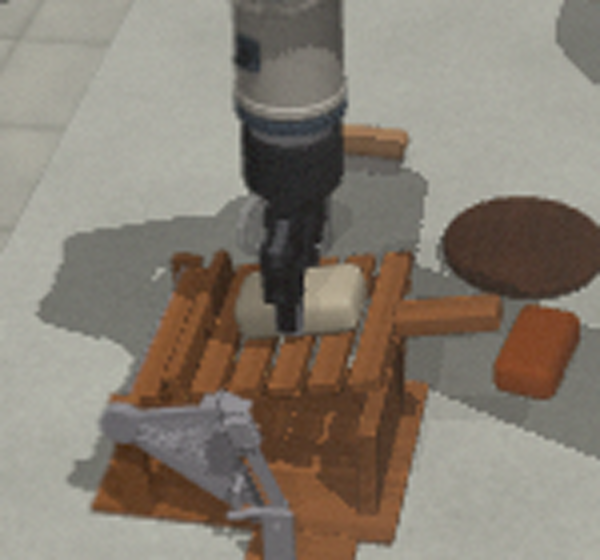

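Request:
apply_moves --motion "-1 0 0 0.001 0;-1 0 0 0.002 0;-1 0 0 0.002 0;-1 0 0 0.002 0"

```text
clock: 22.38
eef_pos: [602.7, 15.4, 324.2]
tcp_rot: [-3.141, -0.006, -0.03]
contact_force: [-2.8, -1.1, 22.9]
opening: 0.676
```

Request:
apply_moves --motion "-1 0 0 -0.001 0;-1 0 0 -0.0015 0;0.5 0 0 -0.0015 0;0.7 0 0 -0.0015 0;1 0 0 -0.0015 0;1 0 0 -0.0015 0;1 0 0 -0.0015 0;1 0 0 -0.01 0;1 0 0 -0.03 0;1 0 0 -0.06 0;1 0 0 -0.1 0;1 0 0 -0.14 0;1 -0.03 0 -0.18 0;1 -0.07 0 -0.2 0;1 -0.1 0 -0.2 0;1 -0.12 0 -0.2 0;1 -0.12 0 -0.2 0"

```text
clock: 23.8
eef_pos: [477.7, 19.0, 522.3]
tcp_rot: [-3.141, -0.001, -0.029]
contact_force: [0.6, 0.2, 0.1]
opening: 0.998
```

```bash
python3 - <<'E'
from h import *
s=r.sense();print(s['contact_force'],s['opening'],s['eef_pos'],s['tcp_rot'])
for c in ['side','top','wrist']:
    g=snap(c,c+'13.png')
    for q in ['grip','deck','soap_mid','mug','hinge','bottle','brush']:
        print(c,q,[(np.round(d['point']),round(d['conf'],2),np.round(pix(g,d['point'])[0])) for d in spotter.place_of(q,c)][:4])
a=cv2.imread('pics/side13.png');cv2.imwrite('pics/side13z.png',cv2.resize(a[110:250,150:300],None,fx=4,fy=4,interpolation=2))
E
```

```text
[0.61955214 0.20728345 0.14483301] 0.9976030152222606 [477.71253208  19.03385399 522.26212338] [-3.14144943e+00 -7.14427792e-04 -2.94480884e-02]
side grip [(array([480.,  18., 165.]), 0.69, array([263., 188.]))]
side deck [(array([604.,  15., 144.]), 0.71, array([224., 190.]))]
side soap_mid [(array([ 257., -268.,   16.]), 0.91, array([328., 178.])), (array([ 416., -127.,   17.]), 0.87, array([284., 198.])), (array([602.,  16., 166.]), 0.86, array([225., 185.]))]
side mug [(array([ 669., -287.,   -1.]), 0.91, array([222., 171.])), (array([ 632., -442.,   -3.]), 0.38, array([237., 151.]))]
side hinge [(array([719.,   5., 116.]), 0.87, array([190., 192.]))]
side bottle [(array([535., 459.,  -3.]), 0.89, array([224., 338.]))]
side brush [(array([ 633., -443.,   -0.]), 0.77, array([237., 150.]))]
top grip [(array([478.,  17., 163.]), 0.55, array([254., 202.]))]
top deck [(array([604.,  18., 145.]), 0.82, array([254., 164.])), (array([638.,  12.,   1.]), 0.16, array([256., 161.]))]
top soap_mid [(array([ 253., -274.,   22.]), 0.93, array([339., 273.])), (array([ 418., -124.,   14.]), 0.67, array([295., 224.])), (array([608.,  18., 164.]), 0.56, array([254., 161.]))]
top mug [(array([603.,  18., 163.]), 0.61, array([254., 163.])), (array([ 670., -288.,    0.]), 0.56, array([342., 153.]))]
top hinge [(array([722.,   9., 114.]), 0.84, array([257., 130.]))]
top bottle [(array([534., 458.,  -1.]), 0.66, array([130., 189.]))]
top brush [(array([ 629., -443.,   -1.]), 0.72, array([386., 165.]))]
wrist grip [(array([476.,  17., 164.]), 0.69, array([255., 175.]))]
wrist deck []
wrist soap_mid [(array([603.,  14., 163.]), 0.8, array([254.,  36.])), (array([ 261., -266.,   18.]), 0.72, array([435., 278.])), (array([ 415., -128.,   18.]), 0.72, array([354., 188.])), (array([472.,  16., 163.]), 0.34, array([256., 178.]))]
wrist mug []
wrist hinge []
wrist bottle []
wrist brush []
```

View pics/side13z.png

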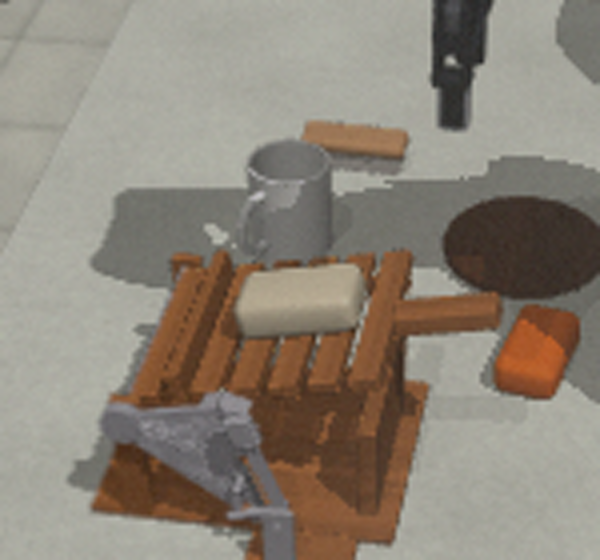

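View pics/wrist13.png

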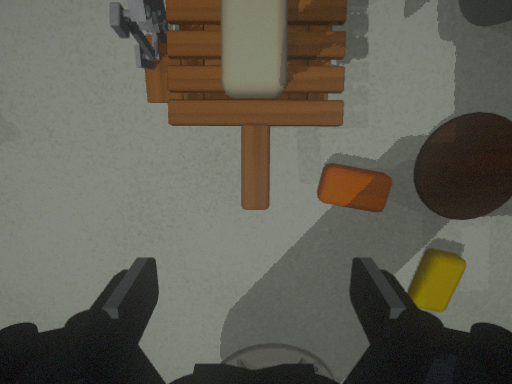

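```bash
python3 - <<'E'
from h import *
s=r.sense();print(s['clock'],s['contact_force'])
print(r.sign_off())
E
```

```text
25.0 [ 0.37456717 -0.04964446 -0.43493521]
the job is handed in; nothing more can be done
None
```

The whole sequence is done and the job was handed in at 25 s, well inside the 67 s limit; no verdict is reported.

- **Throwing off the pawl:** I held the tongue handle and raised the board slowly from the third notch to about 1.08 rad. The side picture showed the pawl fallen out towards the robot.
- **Lowering and propping:** I brought the board down to level, pressing it at about 17 N, and the pawl fell back in towards the hinge. I then raised the board to about 0.32 rad, let it down and released it in the first notch. The handle height of 163–165 mm gives about 0.22 rad.
- **Soap:** I took the cream bar from the dish and lowered it until its edge touched the slats. I pressed until it turned flat between the pads, with the force rising to 23 N, then let go without a drop.

**Last checks:**
- The networks put the soap's centre at about (604, 16, 164) mm and the slats' centre at about (604, 16, 144) mm. That is well centred, and the soap sits about 18–20 mm above the face.
- The pictures show the soap lying flat and the pawl fallen in. I judged flatness and the pawl's lean by eye and did not measure them.
- The mug, bottle and brush were within about 4 mm of where they started, which is within the networks' accuracy.
- The gripper was clear of everything, and the contact force was near zero.
- No check disagreed. The top camera once labelled the soap as the mug, but it also found the real mug in its place.

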